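Load the label printer

TASK

Stand the white roll of labels between the four posts of the blue tray and let go. Then carry the tray to the label printer, set it down on the printer's front shelf with its nose just inside the mouth and let go; take it again by its yellow pull tab and press it straight in, as far as it goes, then let go so that it springs back a little and stays latched (it is a push-push latch: another full press throws it out again). Leave the red tin and the tape dispenser where they are.

Things in the scene. Friction and masses are not known exactly. Their poses are not given: they have to be found in the camera images.
- label_printer: Grey low desktop label printer, fixed. Its front face (110 mm wide, 58 mm high) looks to its own -x, toward the robot; the housing runs 154 mm to +x behind it, 76 mm high from 86 mm back. Origin: on the table below the middle of the mouth, in the plane of the front face; z up.
- printer_mouth (a point): Middle of the mouth on its floor, 8 mm above the table, in the plane of the front face; axes as the printer's: the tray goes in along +x. The mouth flares: 80 mm wide at the front face, 68.6 mm from 16 mm inside on; its ceiling is 51 mm above the table.
- printer_shelf (a point): Middle of the flat black shelf that juts 72 mm out of the mouth toward -x, 84 mm wide, top 8 mm above the table, level with the mouth's floor; 36 mm to -x of the mouth point.
- tray_full_in (a point): Where the tray's origin is when pressed fully in (front plate against the front face): 60 mm to +x of the mouth point. The latch catches from 2 mm before this. A sprung ejector works against the tray over the last 36 mm, 3 to 5 N; with friction, pressing home takes about 7 to 12 N.
- tray_latched (a point): Where the tray's origin stays when latched and let go: 52 mm to +x of the mouth point (8 mm back from full in, a visible gap behind the front plate). If let go before the catch, or fully pressed a second time, the tray is pushed out to about 20 mm past the mouth point and can be pressed in again.
- roll_tray: Blue open tray, about 250 g, 120 mm long (x), 66 mm wide (y) over its straight 4 mm side walls, 32 mm high. Origin: middle of its underside; +x points to the nose, which goes in first, -x to the front plate (88 mm wide, top at 38 mm, outer face 64 mm from the origin). Inner floor 13 mm above the underside. Carry it across the side walls (66 mm).
- tray_tab (a point): Middle of the yellow pull tab, an upright fin on the tray's front plate: 10 mm thick (y), 40 mm long (x), 26 mm high; 84 mm to -x of the tray's origin and 25 mm above the underside. Axes as the tray's.
- roll_seat (a point): Middle of the roll's seat on the tray's inner floor, 13 mm above the tray's origin, between four white round-topped posts (6 mm thick, 12 mm high) at 19.8 mm either way in x and y, which leave a circle of 50 mm. Along the tray's x there is room for fingers beside the roll: the end walls are 56 mm (nose) and 60 mm (front) away.
- tray_nose (a point): Middle of the lower edge of the tray's nose, 60 mm to +x of the tray's origin at the underside.
- label_roll: White roll of labels, 44 mm across, 26 mm high, 40 g, standing on its flat side. Origin: middle of its underside.
- red_tin: Red round tin, 63 mm across, 27 mm high; leave alone. Origin: middle of its underside.
- tape: Black tape dispenser, 63 x 158 x 86 mm; leave alone. Origin: middle of its underside.
Mind the look-alikes: they are no part of the job. Leave any green or orange look-alike of the label_roll alone.

How it is judged:
By the outcome, as a careful person would: the job done as asked, in the order asked, and still so for the second after the job is handed in, with the robot touching nothing.
It also fails if it takes over 58 s, if anything falls off the work surface, if the arm or the gripper's body presses on something with over 40 N, if the wrist force passes 120 N, or if a joint passes its speed limit or range.

ROBOT

A 6-joint arm with a two-finger parallel gripper is mounted at the origin on a cart in front of the work surface, level with it; the furniture and walls round the work are solid. World frame = base frame: x ahead of the robot, y to its left, z up, the work surface at z = 0. Lengths are in m, angles in rad, forces in N, time in s.
With the tool pointing down it reaches from about 0.325 to 0.775 m from the base axis. Payload 5.5 kg.
Tool frame: the origin (TCP) lies between the finger pads; the fingertips stand 14 mm ahead of it and the grasp point (between the pads) lies 5 mm behind it; z points along the fingers, y is the line along which they close (so a half turn about z gives the same grasp; the last joint's range is limited). The gripper opens to 88 mm and grips with 3 to 60 N. Pads are 20 mm wide; open, the fingers measure 115 mm over their backs; the gripper's body (75 mm by 178 mm) begins 61 mm behind the grasp point.
Start: joints at [-0.057, 0.091, 1.231, -0, 1.82, -0.057], TCP at [0.6, -0, 0.237] pointing down, gripper open.
Joint ranges: [-2.87, 2.87], [-0.86, 2.18], [0.17, 2.46], [-1.51, 4.65], [0.06, 2.69], [-2.65, 2.65]. Speed limits (rad/s): [2.57, 2.57, 3.01, 3.14, 3.14, 3.14].

INTERFACE

Orientations are given as a 3x3 rotation matrix whose columns are the frame's x, y, z axes.
In Python, from cell import r gives the robot as it stands. The module is installed in compiled form; this text tells all that it offers.
- The arm moves only by the tool step_arm, never from a script. Its argument "moves" is a list of rows, each a list of 5 numbers: the closure, from 0 (fully open) to 1 (shut), then the shift along the tool's x, y, z in mm, then the turn about the tool's z in rad. In form: [[jaw, tx, ty, tz, twist], ...]. A call has 1 to 8 rows; each row is the pose to reach, as a shift and turn from the pose commanded when the call began, along the tool's axes at that moment; what a row does not reach only later rows make up. A row lasts 1/12 s, in which the tool goes at most 41.7 mm and 7.16 degrees, less where a joint would pass 70% of its speed; a pose out of reach is approached as far as the arm can. A call with a gripper value outside its range is refused whole. The fingers move at their own pace and stop on an object; "squeeze" is the grip in N (left out, the last holds). Time passes only in rows, so rows that repeat a pose let the fingers close. It gives the time, the measured TCP pose, the force, the opening and the grip force at its end, in the units of the state.
- r.get_state(): the state, without advancing time (a new reading comes with each control period).
- r.camera(name): name is "scene" or "side" or "wrist"; returns (picture, depth): 420x560x3 uint8, red, green, blue; 420x560 float32, m along the optical axis (not along the pixel's ray), 0 where there is no reading.
- r.camera_info(name): a dict with "mtx" (3x3 intrinsics, pixels), "extrinsics" (4x4, takes a point from world to camera coordinates). Camera axes: x right, y up, looking along -z (the intrinsics and any distortion apply to the point x, -y, -z); pixel columns grow to the right and rows downward; lengths in m; the calibration is good to about 2 mm. A picture is of the moment at which its call begins: read the wrist's pose just before it. camera_info takes no time and is no camera call; for the wrist camera it gives the pose at the moment of the call.
- r.hand_in(): hands the job in; it is judged then, once.
The state is a dict: "time": time; "joint_positions": joint angles; "qvel": joint speeds; "tau": joint torques, N m; "tool_pos": TCP position; "orientation": TCP orientation; "wrist_force": force on the tool from outside, world axes, zero at the start; "moment": the same for the moment, N m; "gripper_width": finger opening in m; "grasp_force": force on a finger pad.
Only numpy, scipy, OpenCV 4.12 (cv2) and the standard library are available. Lean on these libraries where they do the work, as an engineer would, in place of code of your own. Each camera call takes 0.05 s, during which the arm holds its last target. There are 200 camera calls.

## Working session

There is one attempt and no reset: what is moved stays moved. The work goes in short steps, Python scripts to look and compute and a tool call to move; the robot and the scene stay as the last step left them, time stands still between calls to the robot, and variables do not carry over. Pictures are saved under pics/ and viewed, at most 10 in all, crops included, and the job is handed in when it is done.

Besides the shell and the picture viewer there is one more tool, called after "Call:" by a JSON object that holds its "op" and its "data", one argument or row to a line. step_arm: Moves the arm, as the interface text tells. Its arguments: {"type":"object","properties":{"moves":{"type":"array"},"squeeze":{"type":"number"}},"required":["moves"]}

```bash
mkdir -p pics; cat > h.py <<'E'
import numpy as np, cv2
from cell import r
def snap(n,f):
    i=r.camera_info(n); p,d=r.camera(n); cv2.imwrite(f'pics/{f}.png',p[:,:,::-1]); np.savez(f'pics/{f}.npz',p=p,d=d,K=i['mtx'],E=i['extrinsics'])
def pt(f,u,v):  # depth-based world point
    z=np.load(f'pics/{f}.npz'); d=np.median(z['d'][v-1:v+2,u-1:u+2]); K=z['K']
    c=np.array([(u-K[0,2])/K[0,0]*d,-(v-K[1,2])/K[1,1]*d,-d,1]); return (np.linalg.inv(z['E'])@c)[:3]
def ray(f,u,v):
    z=np.load(f'pics/{f}.npz');K=z['K'];Ei=np.linalg.inv(z['E'])
    c=Ei[:3,:3]@np.array([(u-K[0,2])/K[0,0],-(v-K[1,2])/K[1,1],-1]); return Ei[:3,3],c
def at(f,u,v,h):
    o,c=ray(f,u,v); return o+c*(h-o[2])/c[2]
def cloud(f):
    z=np.load(f'pics/{f}.npz');K=z['K'];d=z['d'];v,u=np.indices(d.shape)
    c=np.stack([(u-K[0,2])/K[0,0]*d,-(v-K[1,2])/K[1,1]*d,-d,np.ones_like(d)],-1); return (c@np.linalg.inv(z['E']).T)[...,:3],z['p'],d
E
python3 - <<'E'
from h import *
s=r.get_state(); print({k:np.round(v,3).tolist() for k,v in s.items()})
for n in('scene','side','wrist'):
    snap(n,n+'0'); i=r.camera_info(n); print(n,np.round(i['mtx'],1).tolist(),np.round(np.linalg.inv(i['extrinsics'])[:3],3).tolist(),[k for k in i])
a=cv2.imread('pics/scene0.png');b=cv2.imread('pics/side0.png');
E
```

```text
{'time': 0.0, 'joint_positions': [-0.057, 0.092, 1.232, 0.0, 1.82, -0.057], 'qvel': [-0.001, -0.0, -0.0, 0.0, 0.001, 0.0], 'tau': [-0.0, -44.645, -40.645, 0.07, 0.029, -0.0], 'tool_pos': [0.6, 0.0, 0.236], 'orientation': [[-0.0, 1.0, -0.002], [1.0, 0.0, 0.0], [0.0, -0.002, -1.0]], 'wrist_force': [0.565, 0.097, -0.099], 'moment': [0.039, -0.023, -0.037], 'grasp_force': 0.0, 'gripper_width': 0.088}
scene [[486.3, 0.0, 284.0], [0.0, 486.3, 199.6], [0.0, 0.0, 1.0]] [[0.975, 0.169, -0.146, 0.395], [-0.223, 0.693, -0.686, -0.818], [-0.014, 0.701, 0.713, 0.887]] ['mtx', 'extrinsics']
side [[418.9, 0.0, 282.0], [0.0, 418.9, 213.4], [0.0, 0.0, 1.0]] [[0.931, 0.194, -0.307, 0.289], [-0.364, 0.52, -0.773, -0.653], [0.009, 0.832, 0.555, 0.515]] ['mtx', 'extrinsics']
wrist [[303.6, 0.0, 280.7], [0.0, 303.6, 210.1], [0.0, 0.0, 1.0]] [[1.0, -0.0, 0.001, 0.6], [-0.0, 0.96, 0.28, 0.078], [-0.001, -0.28, 0.96, 0.384]] ['mtx', 'extrinsics']
```

View pics/scene0.png

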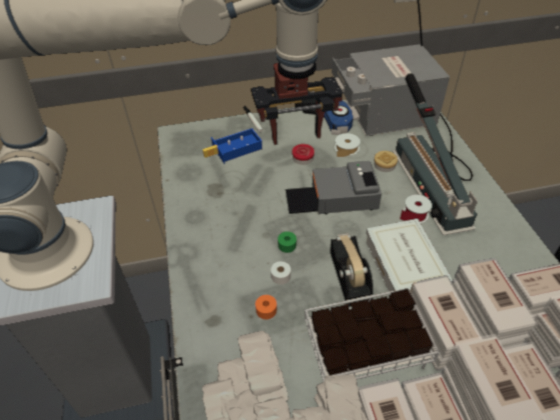

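View pics/wrist0.png

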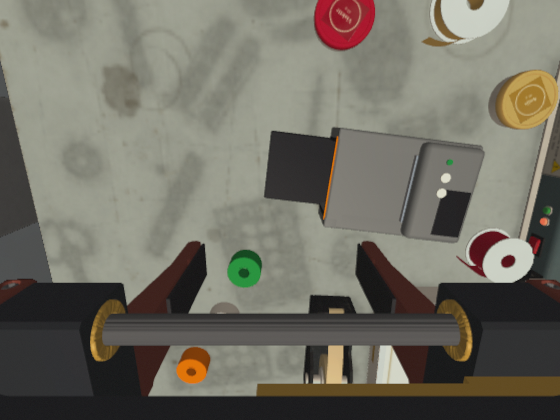

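The scene view shows the white roll at (281,270), with the green one at (287,241) and the orange one at (266,307). The tray is at (238,145) with its tab at (210,151), the printer at (345,187) with its shelf at (300,200), and the tin at (303,152). The wrist view shows the printer slightly yawed, with its shelf at (300,168).

```bash
python3 - <<'E'
from h import *
for f in('scene0','side0'):
    W,p,d=cloud(f); hsv=cv2.cvtColor(p,cv2.COLOR_RGB2HSV); H,S,V=[hsv[...,i] for i in range(3)]
    X,Y,Z=[W[...,i] for i in range(3)]
    def st(n,m):
        k,l,s,c=cv2.connectedComponentsWithStats(m.astype(np.uint8))
        for i in np.argsort(-s[1:,4])[:3]+1:
            q=W[l==i]; print(f,n,s[i,4],c[i].round(),'lo',np.percentile(q,3,0).round(3),'hi',np.percentile(q,97,0).round(3))
            if n=='blue':
                top=q[(q[:,2]>.028)&(q[:,2]<.036)][:,:2].astype(np.float32)
                if len(top)>20: print(cv2.minAreaRect(top))
    ok=(d>0)&(Z<.12)&(Z>-.01)
    st('blue',ok&(H>100)&(H<125)&(S>140))
    st('yellow',ok&(H>17)&(H<28)&(S>170)&(V>110)&(X<.55))
    st('white',ok&(S<40)&(V>140)&(Z>.01)&(Z<.04)&(X<.65)&(Y<-.05)&(Y>-.3))
    st('red',ok&((H<6)|(H>174))&(S>150)&(Z>.01)&(Z<.04))
print('roll tri')
for f,u,v in(('scene0',281,270),):
    print(at(f,u,v,.026), pt(f,u,v))
# printer from wrist
for n,u,v in(('shelfNW',271,131),('shelfSW',265,197),('frontN',338,129),('frontS',323,222),('backN',481,147),('backS',466,240)):
    print(n,at('wrist0',u,v,.008 if 'sh' in n else .058).round(4),pt('wrist0',u,v).round(4))
E
```

```text
scene0 blue 842 [238. 145.] lo [0.44  0.218 0.007] hi [0.552 0.304 0.035]
((0.4930384159088135, 0.25728127360343933), (0.12339033931493759, 0.07799723744392395), 14.938641548156738)
scene0 blue 28 [333. 120.] lo [0.772 0.273 0.028] hi [0.795 0.291 0.041]
scene0 blue 16 [340. 123.] lo [0.786 0.256 0.036] hi [0.805 0.267 0.04 ]
scene0 yellow 46 [210. 152.] lo [0.401 0.232 0.017] hi [0.429 0.245 0.035]
scene0 white 240 [280. 270.] lo [ 0.495 -0.215  0.022] hi [ 0.534 -0.175  0.029]
scene0 white 3 [  7. 280.] lo [-0.072 -0.075  0.012] hi [-0.069 -0.072  0.013]
scene0 white 1 [ 73. 268.] lo [ 0.069 -0.074  0.012] hi [ 0.069 -0.074  0.012]
scene0 red 238 [302. 152.] lo [0.637 0.153 0.02 ] hi [0.688 0.205 0.029]
scene0 red 128 [411. 215.] lo [ 0.838 -0.117  0.012] hi [ 0.888 -0.099  0.035]
scene0 red 6 [418. 204.] lo [ 0.883 -0.086  0.022] hi [ 0.888 -0.078  0.033]
side0 blue 923 [225. 173.] lo [0.441 0.212 0.008] hi [0.554 0.305 0.035]
((0.49644017219543457, 0.2577919065952301), (0.1213926449418068, 0.07593873143196106), 15.0088472366333)
side0 blue 59 [329. 145.] lo [0.779 0.259 0.037] hi
[... 368 characters left out ...]
7  0.029] hi [ 0.635 -0.297  0.029]
side0 red 248 [299. 174.] lo [0.638 0.153 0.021] hi [0.689 0.206 0.029]
side0 red 106 [437. 219.] lo [ 0.84  -0.114  0.018] hi [ 0.872 -0.089  0.035]
side0 red 2 [454. 218.] lo [ 0.884 -0.117  0.029] hi [ 0.886 -0.116  0.029]
roll tri
[ 0.5173498  -0.19784542  0.026     ] [ 0.51898291 -0.18957186  0.0145194 ]
shelfNW [0.5879 0.0669 0.008 ] [5.876e-01 6.670e-02 1.000e-04]
shelfSW [ 0.5795 -0.0144  0.008 ] [ 0.5794 -0.0147  0.0068]
frontN [0.6589 0.0704 0.058 ] [0.6602 0.0702 0.0505]
frontS [ 0.6473 -0.0311  0.058 ] [ 0.6477 -0.0321  0.0549]
backN [0.8102 0.0521 0.058 ] [0.8099 0.0521 0.0583]
backS [ 0.8123 -0.0528  0.058 ] [ 8.503e-01 -7.620e-02 -2.000e-04]
```

View pics/side0.png

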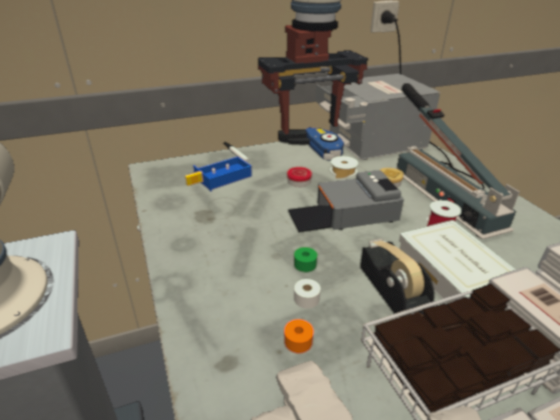

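The side view agrees: roll at (308,292), tray at (225,173), printer mouth facing the robot. I'll go above the roll.

Call:
{"op": "step_arm", "data": {
  "moves": [
    [0.2,-40,-17,0,0],
    [0.2,-80,-34,10,0],
    [0.2,-118,-50,30,0],
    [0.2,-157,-67,60,0],
    [0.2,-196,-83,90,0],
    [0.2,-196,-83,126,0],
    [0.2,-196,-83,126,0]
  ]
}}

```text
time: 0.73
tool_pos: [0.5138, -0.1979, 0.1053]
orientation: [[0.003, 1.0, -0.006], [1.0, -0.003, 0.002], [0.002, -0.006, -1.0]]
wrist_force: [-0.1, 0.7, -0.9]
gripper_width: 0.0701
grasp_force: 0.0
```

```bash
python3 - <<'E'
from h import *
s=r.get_state(); print(s['time'],s['tool_pos'],s['gripper_width'])
snap('wrist','w1')
W,p,d=cloud('w1'); hsv=cv2.cvtColor(p,cv2.COLOR_RGB2HSV)
m=(hsv[...,1]<45)&(hsv[...,2]>130)&(W[...,2]>.018)&(W[...,2]<.035)&(d>0)&(abs(W[...,0]-.517)<.04)&(abs(W[...,1]+.196)<.04)
q=W[m]; print(len(q),q.min(0),q.max(0),np.median(q,0),cv2.minEnclosingCircle(q[:,:2].astype(np.float32)))
E
```

```text
0.7333 [ 0.51377846 -0.19790044  0.10527177] 0.07008218445274374
2031 [ 0.49546018 -0.21515227  0.0214374 ] [ 0.5388549  -0.17132548  0.02809258] [ 0.51751603 -0.1919567   0.02574268] ((0.5171781182289124, -0.19333316385746002), 0.022247858345508575)
```

View pics/w1.png

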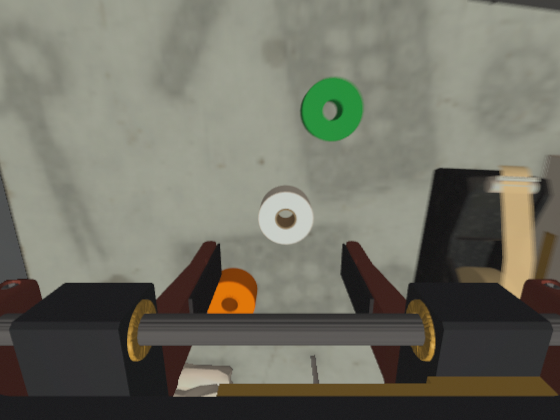

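Roll centre is at pixel (286,217), clear between the fingers; green is at (332,109) and orange at (231,300), both outside the finger paths. Position is (0.517, -0.1935), radius 22 mm.

Call:
{"op": "step_arm", "data": {
  "moves": [
    [0.2,2,1,30,0],
    [0.2,2,1,55,0],
    [0.2,2,1,55,0],
    [0.2,2,1,55,0]
  ]
}}

```text
time: 1.12
tool_pos: [0.5175, -0.1933, 0.0551]
orientation: [[-0.0, 1.0, -0.003], [1.0, 0.0, 0.001], [0.001, -0.003, -1.0]]
wrist_force: [0.0, 0.3, 0.8]
gripper_width: 0.0706
grasp_force: 0.0
```

Call:
{"op": "step_arm", "data": {
  "moves": [
    [0.2,0,0,25,0],
    [0.2,0,0,37,0],
    [0.2,0,0,37,0],
    [0.7,0,0,37,0],
    [0.7,0,0,37,0],
    [0.7,0,0,37,0],
    [0.7,0,0,37,0]
  ],
  "squeeze": 12
}}

```text
time: 1.7
tool_pos: [0.5187, -0.1943, 0.02]
orientation: [[0.0, 1.0, 0.002], [1.0, -0.0, -0.001], [-0.001, 0.002, -1.0]]
wrist_force: [0.3, -0.3, -0.3]
gripper_width: 0.047
grasp_force: 0.0
```

Call:
{"op": "step_arm", "data": {
  "moves": [
    [0.7,0,0,0,0],
    [0.7,0,0,0,0],
    [0.7,0,0,-40,0],
    [0.7,0,0,-80,0],
    [0.7,40,0,-120,0],
    [0.7,80,-5,-135,0],
    [0.7,120,-10,-135,0],
    [0.7,160,-15,-135,0]
  ]
}}

```text
time: 2.37
tool_pos: [0.5049, -0.0442, 0.156]
orientation: [[0.002, 1.0, 0.004], [1.0, -0.002, -0.001], [-0.001, 0.004, -1.0]]
wrist_force: [0.3, 0.7, -0.6]
gripper_width: 0.0434
grasp_force: 12.0
```

Call:
{"op": "step_arm", "data": {
  "moves": [
    [0.7,40,0,0,0],
    [0.7,80,0,0,0],
    [0.7,120,0,0,0],
    [0.7,160,0,0,0],
    [0.7,200,0,0,0],
    [0.7,240,0,0,0],
    [0.7,270,0,0,0],
    [0.7,270,0,0,0]
  ]
}}

```text
time: 3.03
tool_pos: [0.5033, 0.2299, 0.1528]
orientation: [[-0.005, 1.0, -0.001], [1.0, 0.005, 0.002], [0.002, -0.001, -1.0]]
wrist_force: [0.4, 0.1, -0.6]
gripper_width: 0.0433
grasp_force: 12.0
```

```bash
python3 - <<'E'
from h import *
s=r.get_state(); print(s['time'],s['tool_pos'],s['gripper_width'],s['orientation'])
snap('wrist','w2')
W,p,d=cloud('w2'); hsv=cv2.cvtColor(p,cv2.COLOR_RGB2HSV);H,S,V=[hsv[...,i] for i in range(3)]
b=(d>0)&(H>100)&(H<125)&(S>140)
for lo,hi in((.028,.035),(.036,.041),(.009,.017)):
    q=W[b&(W[...,2]>lo)&(W[...,2]<hi)&(W[...,0]<.62)]; print(lo,len(q),cv2.minAreaRect(q[:,:2].astype(np.float32)),np.median(q,0))
y=(d>0)&(H>17)&(H<30)&(S>150)&(W[...,0]<.46)&(W[...,1]>.15)&(W[...,2]<.06); q=W[y&(W[...,2]>.034)]; print(len(q),cv2.minAreaRect(q[:,:2].astype(np.float32)),np.median(q,0))
w=(d>0)&(S<60)&(V>150)&(W[...,2]>.015)&(W[...,2]<.03)&(abs(W[...,0]-.497)<.04)&(abs(W[...,1]-.258)<.04)
k,l,st,c=cv2.connectedComponentsWithStats(w.astype(np.uint8))
for i in range(1,k):
    if st[i,4]>8: print('post',st[i,4],c[i],W[l==i].mean(0).round(4))
E
```

```text
3.0333 [0.5033364  0.22992558 0.1528168 ] 0.04328371751974523 [[-5.46728455e-03  9.99984576e-01 -9.77656683e-04]
 [ 9.99982802e-01  5.46934478e-03  2.11719976e-03]
 [ 2.12251424e-03 -9.66064535e-04 -9.99997281e-01]]
0.028 1669 ((0.49669766426086426, 0.26474618911743164), (0.12031932920217514, 0.08475840836763382), 14.658036231994629) [0.50445668 0.26973367 0.03160872]
0.036 364 ((0.4376324713230133, 0.2495822012424469), (0.0037693858612328768, 0.08539044857025146), 15.073870658874512) [0.43718896 0.25295818 0.03752853]
0.009 7393 ((0.4949294924736023, 0.26475897431373596), (0.1166500598192215, 0.08413463830947876), 14.91494369506836) [0.49576512 0.2654748  0.01282137]
487 ((0.4166257381439209, 0.24431449174880981), (0.039668455719947815, 0.010801565833389759), 13.95226001739502) [0.41682999 0.24464542 0.03753395]
post 30 [289.8        143.13333333] [0.5111 0.2895 0.0239]
post 32 [247.4375 154.3125] [0.473  0.2795 0.0238]
post 26 [300.19230769 185.19230769] [0.5212 0.2515 0.0242]
post 26 [259.34615385 195.65384615] [0.4832 0.2413 0.024 ]
```

View pics/w2.png

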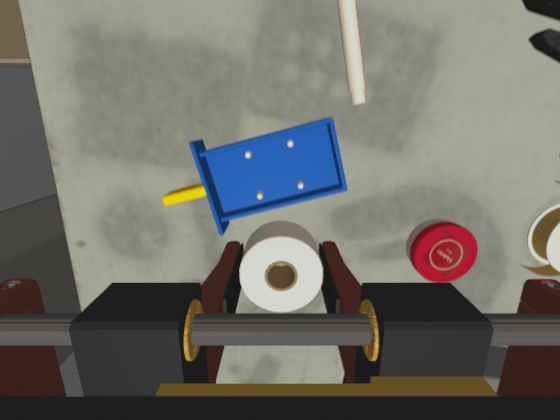

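Posts are at (290,143), (247,154), (300,185) and (259,196), so the seat is at (0.4971, 0.2655) with yaw 14.8°. The roll is in the hand at (281,273) and the tin at (444,252). Next is the roll's offset in the hand.

```bash
python3 - <<'E'
from h import *
W,p,d=cloud('w2'); hsv=cv2.cvtColor(p,cv2.COLOR_RGB2HSV);H,S,V=[hsv[...,i] for i in range(3)]
t=np.array([.50334,.22993,.15282])
m=(d>0)&(S<50)&(V>120)&(abs(W[...,0]-t[0])<.03)&(abs(W[...,1]-t[1])<.035)&(W[...,2]>.13)
q=W[m]; print(len(q),np.percentile(q[:,2],[2,50,98])); zt=np.percentile(q[:,2],60)
q=q[abs(q[:,2]-np.median(q[:,2]))<.003]; print(cv2.minEnclosingCircle(q[:,:2].astype(np.float32)),q.min(0),q.max(0), np.median(q,0)-t)
E
```

```text
5043 [0.13702396 0.15863993 0.16033924]
((0.5033711791038513, 0.23081989586353302), 0.022435281425714493) [0.48156873 0.20879357 0.15564764] [0.52506237 0.25306692 0.16066566] [8.11228525e-05 3.10782365e-03 5.90848612e-03]
```

Call:
{"op": "step_arm", "data": {
  "moves": [
    [0.7,20,-3,20,-0.12],
    [0.7,35,-6,50,-0.24],
    [0.7,35,-6,80,-0.255],
    [0.7,35,-6,90,-0.255],
    [0.7,35,-6,90,-0.255],
    [0.7,35,-6,90,-0.255]
  ]
}}

```text
time: 3.58
tool_pos: [0.4987, 0.2588, 0.0637]
orientation: [[-0.25, 0.968, -0.0], [0.968, 0.25, -0.001], [-0.0, -0.001, -1.0]]
wrist_force: [-0.0, 0.3, -0.3]
gripper_width: 0.0432
grasp_force: 12.0
```

Call:
{"op": "step_arm", "data": {
  "moves": [
    [0.7,6,0,8,-0.005],
    [0.7,6,0,8,-0.005],
    [0.7,6,0,8,-0.005]
  ]
}}

```text
time: 3.83
tool_pos: [0.4974, 0.2659, 0.0564]
orientation: [[-0.257, 0.966, 0.001], [0.966, 0.257, 0.001], [0.0, 0.002, -1.0]]
wrist_force: [-0.4, -0.1, -0.1]
gripper_width: 0.0432
grasp_force: 12.0
```

```bash
python3 - <<'E'
from h import *
s=r.get_state(); t=s['tool_pos']; print(s['time'],t,s['orientation'][0])
snap('wrist','w3')
W,p,d=cloud('w3'); hsv=cv2.cvtColor(p,cv2.COLOR_RGB2HSV);H,S,V=[hsv[...,i] for i in range(3)]
w=(d>0)&(S<60)&(V>150)&(W[...,2]>.015)&(W[...,2]<.03)&(abs(W[...,0]-.497)<.04)&(abs(W[...,1]-.258)<.05)
k,l,st,c=cv2.connectedComponentsWithStats(w.astype(np.uint8))
for i in range(1,k):
    if st[i,4]>8: print('post',st[i,4],c[i],W[l==i].mean(0).round(4))
m=(d>0)&(S<50)&(V>120)&(abs(W[...,0]-t[0])<.03)&(abs(W[...,1]-t[1])<.035)&(abs(W[...,2]-t[2]-.0065)<.003)
print(cv2.minEnclosingCircle(W[m][:,:2].astype(np.float32)))
E
```

```text
3.8333 [0.49736801 0.26588277 0.05641588] [-0.25683644  0.96645381  0.00144058]
post 63 [248. 218.] [0.4729 0.2802 0.0238]
post 63 [311.07936508 217.98412698] [0.5109 0.2903 0.0239]
((0.4974112808704376, 0.26684266328811646), 0.022467877715826035)
```

View pics/w3.png

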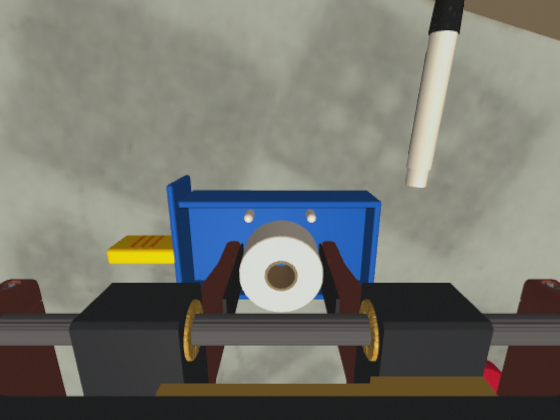

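Roll at (281,273), evenly between the posts at (248,218) and (311,218). Offset is under 1 mm, so I'll lower it.

Call:
{"op": "step_arm", "data": {
  "moves": [
    [0.7,-0.5,0,12,0],
    [0.7,-0.5,0,20,0],
    [0.7,-0.5,0,24,0],
    [0.7,-0.5,0,24,0],
    [0.7,-0.5,0,24,0]
  ]
}}

```text
time: 4.3
tool_pos: [0.4969, 0.2651, 0.031]
orientation: [[-0.257, 0.966, -0.0], [0.966, 0.257, -0.0], [-0.0, -0.0, -1.0]]
wrist_force: [-1.2, 0.3, 2.4]
gripper_width: 0.0434
grasp_force: 12.0
```

Call:
{"op": "step_arm", "data": {
  "moves": [
    [0.32,0,0,0,0],
    [0.32,0,0,0,0],
    [0.32,0,0,0,0],
    [0.32,0,0,-25,0],
    [0.32,0,0,-60,-0.1],
    [0.1,0,0,-90,-0.22],
    [0.0,0,0,-90,-0.34],
    [0.0,0,0,-90,-0.46]
  ]
}}

```text
time: 4.97
tool_pos: [0.4983, 0.2658, 0.1243]
orientation: [[-0.664, 0.748, 0.005], [0.748, 0.664, 0.002], [-0.001, 0.005, -1.0]]
wrist_force: [-0.4, 0.8, 0.2]
gripper_width: 0.0763
grasp_force: 0.0
```

Call:
{"op": "step_arm", "data": {
  "moves": [
    [0,0,0,0,-0.12],
    [0,0,0,0,-0.24],
    [0,0,0,0,-0.36],
    [0,0,0,0,-0.48],
    [0,0,0,0,-0.6],
    [0,0,0,0,-0.72],
    [0,0,0,0,-0.84],
    [0,0,0,0,-0.96]
  ]
}}

```text
time: 5.63
tool_pos: [0.4969, 0.2652, 0.1209]
orientation: [[-0.993, -0.115, -0.0], [-0.115, 0.993, -0.0], [0.001, -0.0, -1.0]]
wrist_force: [-0.3, -0.0, -0.4]
gripper_width: 0.0877
grasp_force: 0.0
```

Call:
{"op": "step_arm", "data": {
  "moves": [
    [0,0,0,0,-0.12],
    [0,0,0,0,-0.15],
    [0,0,0,0,-0.15],
    [0,0,0,0,-0.15]
  ]
}}

```text
time: 5.97
tool_pos: [0.4969, 0.2652, 0.121]
orientation: [[-0.967, -0.255, -0.0], [-0.255, 0.967, -0.0], [0.0, -0.0, -1.0]]
wrist_force: [-0.2, -0.8, -0.3]
gripper_width: 0.088
grasp_force: 0.0
```

```bash
python3 - <<'E'
from h import *
s=r.get_state(); t=s['tool_pos']; print(s['time'],t,s['orientation'],s['joint_positions'])
snap('wrist','w4')
W,p,d=cloud('w4'); hsv=cv2.cvtColor(p,cv2.COLOR_RGB2HSV);H,S,V=[hsv[...,i] for i in range(3)]
b=(d>0)&(H>100)&(H<125)&(S>140)&(W[...,0]<.62)
for lo,hi in((.028,.035),(.036,.041)):
    q=W[b&(W[...,2]>lo)&(W[...,2]<hi)]
    if len(q)>9: print(lo,len(q),cv2.minAreaRect(q[:,:2].astype(np.float32)))
m=(d>0)&(S<50)&(V>120)&(abs(W[...,0]-.497)<.03)&(abs(W[...,1]-.266)<.035)&(abs(W[...,2]-.039)<.003)
print(cv2.minEnclosingCircle(W[m][:,:2].astype(np.float32)),np.median(W[m],0))
E
```

```text
5.9667 [0.49690943 0.26519362 0.12100269] [[-9.66957413e-01 -2.54937674e-01 -3.78599336e-04]
 [-2.54937637e-01  9.66957486e-01 -1.43831321e-04]
 [ 4.02757484e-04 -4.25595418e-05 -9.99999918e-01]] [ 4.29814712e-01  7.77965662e-04  1.52817632e+00  2.70385154e-05
  1.61304247e+00 -1.39876372e+00]
0.028 1666 ((0.4951145648956299, 0.26539209485054016), (0.12278462946414948, 0.0654398649930954), 14.912034034729004)
0.036 621 ((0.4373411536216736, 0.24984554946422577), (0.0038009576965123415, 0.08662717789411545), 14.759315490722656)
((0.4970805048942566, 0.26591575145721436), 0.02222369611263275) [0.49575417 0.26547683 0.03880159]
```

View pics/w4.png

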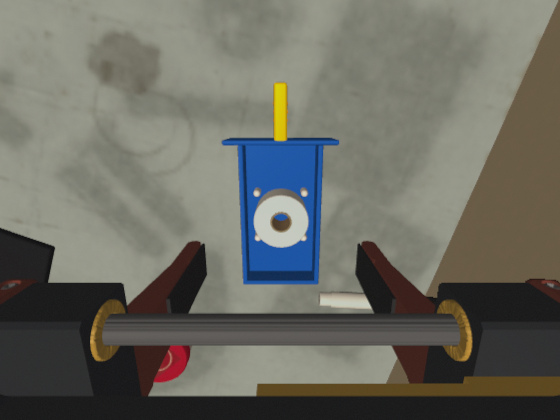

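Roll stands within the four posts at (281,221); the tray is aligned between the fingers and the pen at (345,300) is out of the way. I'll grip the side walls.

Call:
{"op": "step_arm", "data": {
  "moves": [
    [0,0,0,40,0],
    [0,0,0,75,0],
    [0,0,0,95,0],
    [0,0,0,102,0],
    [0,0,0,102,0],
    [0.5,0,0,102,0],
    [0.5,0,0,102,0],
    [0.5,0,0,102,0]
  ],
  "squeeze": 25
}}

```text
time: 6.68
tool_pos: [0.4983, 0.2658, 0.0216]
orientation: [[-0.967, -0.256, 0.003], [-0.256, 0.967, 0.002], [-0.004, 0.001, -1.0]]
wrist_force: [-0.8, -0.5, 0.4]
gripper_width: 0.0712
grasp_force: 0.0
```

Call:
{"op": "step_arm", "data": {
  "moves": [
    [0.5,0,0,0,0],
    [0.5,0,0,0,0],
    [0.5,0,0,-15,0],
    [0.5,0,0,-40,0],
    [0.5,0,0,-70,0],
    [0.5,0,0,-90,0],
    [0.5,0,0,-90,0]
  ]
}}

```text
time: 7.27
tool_pos: [0.4991, 0.2662, 0.1148]
orientation: [[-0.967, -0.256, 0.008], [-0.256, 0.967, 0.004], [-0.008, 0.002, -1.0]]
wrist_force: [1.2, -0.2, -1.7]
gripper_width: 0.0661
grasp_force: 25.0
```

```bash
python3 - <<'E'
from h import *
from h import cloud
for f in('wrist0','scene0','side0'):
    W,p,d=cloud(f); X,Y,Z=[W[...,i] for i in range(3)]; V=p.max(-1)
    roi=(d>0)&(X>.55)&(X<.84)&(Y>-.1)&(Y<.12)
    o=p[...,0].astype(int)-p[...,2]
    for n,m in(('shelf',roi&(V<45)&(Z>-.003)&(Z<.02)&(X<.67)),('top58',roi&(Z>.054)&(Z<.062)),('top76',roi&(Z>.072)&(Z<.08))):
        k,l,st,c=cv2.connectedComponentsWithStats(m.astype(np.uint8))
        if k<2: print(f,n,'none'); continue
        i=1+np.argmax(st[1:,4]); q=W[l==i]; print(f,n,len(q),q[:,2].mean().round(4),cv2.minAreaRect(q[:,:2].astype(np.float32)))
    if f=='wrist0':
        v,u=np.nonzero((o>70)&roi&(X<.68)); print('orange',len(u)); 
        if len(u):
            q=W[v,u]; print(np.c_[u,v,q*1000][::max(1,len(u)//12)].round(1))
a=cv2.imread('pics/wrist0.png')[110:250,250:500]; cv2.imwrite('pics/crop0.png',cv2.resize(a,None,fx=3.2,fy=3.2,interpolation=3))
E
```

```text
wrist0 shelf 714 0.0078 ((0.6347233057022095, 0.05286554992198944), (0.03936236351728439, 0.08646922558546066), 49.87002182006836)
wrist0 top58 8170 0.0578 ((0.7285721302032471, 0.0079878568649292), (0.11028357595205307, 0.1539754420518875), 83.09004211425781)
wrist0 top76 5439 0.0758 ((0.7690897583961487, 0.0033783577382564545), (0.10264702141284943, 0.061889685690402985), 83.31301879882812)
orange 833
[[337.  136.  659.2  63.1  52.5]
 [332.  167.  655.   30.6  55. ]
 [327.  197.  650.8  -2.3  56.8]
 [ 99.  311.  554.1  32.1 317.1]
 [ 97.  319.  555.7  32.3 320.6]
 [463.  325.  644.   30.7 320.6]
 [ 96.  331.  554.9  28.9 320.6]
 [466.  338.  644.3  28.2 322.2]
 [467.  344.  644.4  27.  322.8]
 [ 91.  349.  554.5  25.6 322.9]
 [467.  352.  644.5  25.  323.1]
 [ 96.  357.  555.1  23.1 322.7]
 [461.  360.  644.8  20.9 321.2]]
scene0 shelf 661 0.0079 ((0.6190490126609802, 0.01731349527835846), (0.086379773914814, 0.07337752729654312), 79.19880676269531)
scene0 top58 1187 0.0578 ((0.7257592678070068, 0.006686601787805557), (0.11510105431079865, 0.1542370617389679), 84.3840560913086)
scene0 top76 683 0.0758 ((0.7664644718170166, 0.0007148310542106628), (0.1052071750164032, 0.06068653613328934), 83.35189056396484)
side0 shelf 758 0.0087 ((0.6265125870704651, 0.016751568764448166), (0.07946301996707916, 0.08453228324651718), 82.66545104980469)
side0 top58 1296 0.0584 ((0.7296929359436035, 0.007325887680053711), (0.11274124681949615, 0.15423287451267242), 82.59381103515625)
side0 top76 698 0.0763 ((0.769457995891571, 0.0018347539007663727), (0.10406658798456192, 0.060206059366464615), 84.0227279663086)
```

View pics/crop0.png

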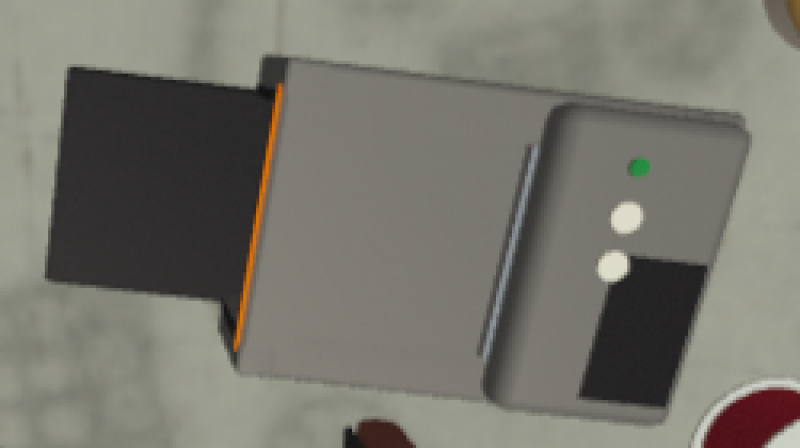

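The printer's top rectangle measures 110×154 mm, matching the text. That gives yaw -6.8°, the mouth at (0.6521, 0.0171), the shelf on the left and the orange line marking the front at (260,215). I'll carry the tray there.

Call:
{"op": "step_arm", "data": {
  "moves": [
    [0.5,-3,-30,0,0.05],
    [0.5,-5,-65,0,0.1],
    [0.5,-7,-100,0,0.15],
    [0.5,-9,-135,0,0.2],
    [0.5,-11,-170,0,0.25],
    [0.5,-13,-205,0,0.3],
    [0.5,-15,-235,0,0.35],
    [0.5,-17,-252,0,0.377]
  ]
}}

```text
time: 7.93
tool_pos: [0.5778, 0.0226, 0.1069]
orientation: [[-0.992, 0.123, -0.003], [0.123, 0.992, -0.001], [0.002, -0.001, -1.0]]
wrist_force: [0.2, -0.3, -2.1]
gripper_width: 0.066
grasp_force: 25.0
```

Call:
{"op": "step_arm", "data": {
  "moves": [
    [0.5,0,0,10,0],
    [0.5,0,0,30,0],
    [0.5,0,0,40,0],
    [0.5,0,0,40,0],
    [0.5,0,0,40,0]
  ]
}}

```text
time: 8.35
tool_pos: [0.5767, 0.0268, 0.0673]
orientation: [[-0.993, 0.116, -0.004], [0.116, 0.993, 0.0], [0.004, -0.0, -1.0]]
wrist_force: [-0.3, 0.8, -2.1]
gripper_width: 0.0655
grasp_force: 25.0
```

Call:
{"op": "step_arm", "data": {
  "moves": [
    [0.5,0,-0.5,20,0.002],
    [0.5,0,-0.5,33,0.002],
    [0.5,0,-0.5,36,0.002],
    [0.5,0,-0.5,36,0.002],
    [0.5,-12,-0.5,36,0.002],
    [0.5,-25,-0.5,36,0.002],
    [0.5,-25,-0.5,36,0.002]
  ]
}}

```text
time: 8.93
tool_pos: [0.6048, 0.0224, 0.0347]
orientation: [[-0.993, 0.119, 0.003], [0.119, 0.993, -0.0], [-0.003, 0.0, -1.0]]
wrist_force: [1.3, 1.0, -1.5]
gripper_width: 0.0658
grasp_force: 25.0
```

```bash
python3 - <<'E'
from h import *
s=r.get_state(); print(s['time'],s['tool_pos'],s['wrist_force'])
snap('side','s5'); snap('wrist','w5')
a=cv2.imread('pics/s5.png')[100:290,200:440]; b=cv2.imread('pics/w5.png')
a=cv2.resize(a,None,fx=2.2,fy=2.2,interpolation=3); b=cv2.resize(b[:300],None,fx=.48,fy=.48)
o=np.zeros((a.shape[0],a.shape[1]+b.shape[1],3),np.uint8);o[:,:a.shape[1]]=a;o[:b.shape[0],a.shape[1]:]=b;cv2.imwrite('pics/c5.png',o);print(o.shape)
E
```

```text
8.9333 [0.60483641 0.0224458  0.03473797] [ 1.30690039  1.04403218 -1.51848865]
(418, 797, 3)
```

View pics/c5.png

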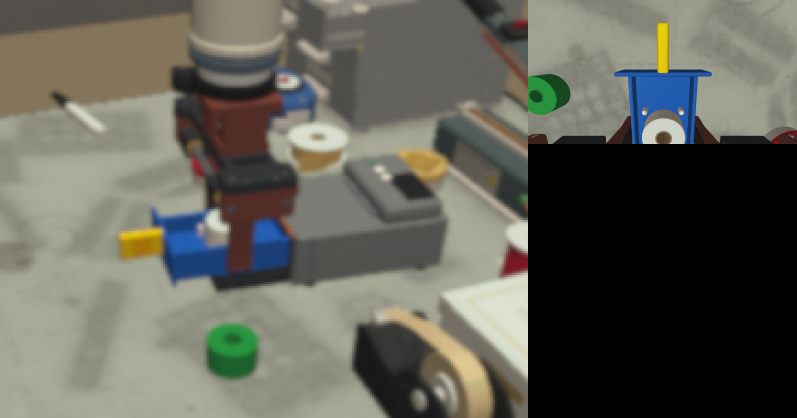

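The tray is straight, its nose is at the mouth (290,240 in the crop) and the roll is in place. I'll lower it.

Call:
{"op": "step_arm", "data": {
  "moves": [
    [0.5,0,0,2,0],
    [0.5,0,0,4,0],
    [0.5,0,0,4,0],
    [0.5,0,0,4,0]
  ]
}}

```text
time: 9.37
tool_pos: [0.6025, 0.0226, 0.0293]
orientation: [[-0.993, 0.119, -0.0], [0.119, 0.993, 0.0], [0.0, 0.0, -1.0]]
wrist_force: [-0.7, -1.1, -1.3]
gripper_width: 0.0657
grasp_force: 25.0
```

Call:
{"op": "step_arm", "data": {
  "moves": [
    [0.5,0,0,1.5,0],
    [0.5,0,0,2.5,0],
    [0.5,0,0,2.5,0]
  ]
}}

```text
time: 9.62
tool_pos: [0.6037, 0.0226, 0.0292]
orientation: [[-0.993, 0.119, 0.003], [0.119, 0.993, -0.0], [-0.003, 0.0, -1.0]]
wrist_force: [-2.6, -0.3, 6.9]
gripper_width: 0.0658
grasp_force: 25.0
```

Call:
{"op": "step_arm", "data": {
  "moves": [
    [0.5,0,0,-1,0],
    [0,0,0,-1,0],
    [0,0,0,-1,0],
    [0,0,0,-1,0],
    [0,0,0,-20,0],
    [0,0,0,-50,0],
    [0.4,30,0,-80,0],
    [0.55,60,0,-90,0]
  ]
}}

```text
time: 10.28
tool_pos: [0.5445, 0.0296, 0.1203]
orientation: [[-0.993, 0.12, 0.004], [0.12, 0.993, -0.0], [-0.004, 0.0, -1.0]]
wrist_force: [0.1, -0.2, 1.0]
gripper_width: 0.0781
grasp_force: 0.0
```

Call:
{"op": "step_arm", "data": {
  "moves": [
    [0.55,24,0,0,0],
    [0.55,24,0,0,0],
    [0.55,24,0,0,0]
  ]
}}

```text
time: 10.53
tool_pos: [0.519, 0.0327, 0.117]
orientation: [[-0.993, 0.119, 0.001], [0.119, 0.993, -0.0], [-0.001, 0.0, -1.0]]
wrist_force: [0.7, 0.4, 0.1]
gripper_width: 0.0579
grasp_force: 0.0
```

```bash
cat > m.py <<'E'
from h import *
import sys
def look(f):
    s=r.get_state(); t=s['tool_pos'];R=np.array(s['orientation']); print(s['time'],t,s['gripper_width'])
    snap('wrist',f); W,p,d=cloud(f); hsv=cv2.cvtColor(p,cv2.COLOR_RGB2HSV);H,S,V=[hsv[...,i] for i in range(3)]
    y=(d>0)&(H>17)&(H<32)&(S>150)&(W[...,2]<.06)&(W[...,2]>.038)&(W[...,1]>-.1)&(W[...,1]<.15)&(W[...,0]<.68)
    k,l,st,c=cv2.connectedComponentsWithStats(y.astype(np.uint8)); i=1+np.argmax(st[1:,4]); q=W[l==i]
    a=cv2.minAreaRect(q[:,:2].astype(np.float32)); print('tab',len(q),a,np.median(q[:,2]),'tool mm',((np.r_[a[0],t[2]]-t)@R*1000).round(1))
    b=(d>0)&(H>100)&(H<125)&(S>140)&(W[...,2]>.0435)&(W[...,2]<.05)&(W[...,0]<.68)&(abs(W[...,1])<.15)
    q=W[b]
    if len(q)>9: print('plate',len(q),cv2.minAreaRect(q[:,:2].astype(np.float32)))
E
python3 -c "
from m import *
look('w6')"
```

```text
10.5333 [0.51898579 0.03270322 0.11698083] 0.05790432886802156
tab 638 ((0.5190243721008301, 0.03400345891714096), (0.009428592398762703, 0.04012392461299896), 82.98831939697266) 0.04546950195201266 tool mm [ 0.1  1.3 -0. ]
plate 456 ((0.5405800938606262, 0.031023230403661728), (0.07790856808423996, 0.004509727004915476), 83.33390045166016)
```

Call:
{"op": "step_arm", "data": {
  "moves": [
    [0.55,0,1.3,30,0],
    [0.55,0,1.3,60,0],
    [0.55,0,1.3,80,0],
    [0.55,0,1.3,86,0],
    [0.55,0,1.3,86,0],
    [0.55,0,1.3,86,0]
  ]
}}

```text
time: 11.08
tool_pos: [0.5202, 0.0338, 0.0311]
orientation: [[-0.993, 0.12, -0.0], [0.12, 0.993, -0.0], [0.0, -0.0, -1.0]]
wrist_force: [1.1, 0.4, 0.7]
gripper_width: 0.0393
grasp_force: 0.0
```

Call:
{"op": "step_arm", "data": {
  "moves": [
    [0.95,0,0,0,0],
    [0.95,0,0,0,0],
    [0.95,0,0,0,0],
    [0.95,0,0,0,0],
    [0.95,0,0,0,0],
    [0.95,0,0,0,0]
  ],
  "squeeze": 40
}}

```text
time: 11.58
tool_pos: [0.5199, 0.0339, 0.0315]
orientation: [[-0.993, 0.119, 0.001], [0.119, 0.993, -0.0], [-0.001, 0.0, -1.0]]
wrist_force: [-0.2, 0.3, 2.5]
gripper_width: 0.01
grasp_force: 40.0
```

Call:
{"op": "step_arm", "data": {
  "moves": [
    [0.95,-10,-0.5,0,0],
    [0.95,-20,-1,0,0],
    [0.95,-30,-1,0,0],
    [0.95,-40,-1,0,0],
    [0.95,-50,-1,0,0],
    [0.95,-60,-1,0,0],
    [0.95,-65,-1,0,0],
    [0.95,-65,-1,0,0]
  ]
}}

```text
time: 12.25
tool_pos: [0.5852, 0.025, 0.0316]
orientation: [[-0.993, 0.12, 0.002], [0.12, 0.993, -0.0], [-0.002, 0.0, -1.0]]
wrist_force: [1.2, -0.5, 3.5]
gripper_width: 0.0097
grasp_force: 40.0
```

Call:
{"op": "step_arm", "data": {
  "moves": [
    [0.95,-8,0,0,0],
    [0.95,-16,0,0,0],
    [0.95,-24,0,0,0],
    [0.95,-30,0,0,0],
    [0.95,-36,0,0,0],
    [0.95,-36,0,0,0]
  ]
}}

```text
time: 12.75
tool_pos: [0.6191, 0.0211, 0.0317]
orientation: [[-0.993, 0.119, -0.002], [0.119, 0.993, 0.0], [0.002, 0.0, -1.0]]
wrist_force: [-3.7, 0.7, 6.4]
gripper_width: 0.0099
grasp_force: 40.0
```

Call:
{"op": "step_arm", "data": {
  "moves": [
    [0.95,-3,0,0,0],
    [0.95,-6,0,0,0],
    [0.95,-8,0,0,0],
    [0.95,-8,0,0,0]
  ]
}}

```text
time: 13.08
tool_pos: [0.6267, 0.0202, 0.0317]
orientation: [[-0.993, 0.119, -0.002], [0.119, 0.993, 0.0], [0.002, 0.0, -1.0]]
wrist_force: [-6.0, 1.7, 6.9]
gripper_width: 0.0098
grasp_force: 40.0
```

Call:
{"op": "step_arm", "data": {
  "moves": [
    [0.95,-1.5,0,0,0],
    [0.95,-3,0,0,0],
    [0.95,-4,0,0,0],
    [0.95,-4,0,0,0]
  ]
}}

```text
time: 13.42
tool_pos: [0.6304, 0.0199, 0.0317]
orientation: [[-0.993, 0.119, -0.002], [0.119, 0.993, 0.001], [0.002, 0.0, -1.0]]
wrist_force: [-6.5, 1.4, 7.7]
gripper_width: 0.0098
grasp_force: 40.0
```

Call:
{"op": "step_arm", "data": {
  "moves": [
    [0.95,-1.5,0,0,0],
    [0.95,-2.5,0,0,0],
    [0.95,-2.5,0,0,0]
  ]
}}

```text
time: 13.67
tool_pos: [0.6311, 0.0198, 0.0317]
orientation: [[-0.993, 0.119, -0.006], [0.119, 0.993, 0.001], [0.007, 0.0, -1.0]]
wrist_force: [-15.0, 1.8, 12.6]
gripper_width: 0.0097
grasp_force: 40.0
```

A firm stop at 15 N means it is fully in. I'll ease back a little with the spring, then let go.

Call:
{"op": "step_arm", "data": {
  "moves": [
    [0.95,3,0,0,0],
    [0.95,6,0,0,0],
    [0.5,6,0,0,0],
    [0.5,6,0,0,0],
    [0.5,6,0,0,0],
    [0.5,6,0,0,0]
  ]
}}

```text
time: 14.17
tool_pos: [0.6279, 0.0198, 0.0303]
orientation: [[-0.993, 0.12, -0.001], [0.12, 0.993, 0.0], [0.001, -0.0, -1.0]]
wrist_force: [0.3, -0.2, 0.3]
gripper_width: 0.0332
grasp_force: 0.0
```

Call:
{"op": "step_arm", "data": {
  "moves": [
    [0.5,10,0,0,0],
    [0.5,10,0,-20,0],
    [0.5,10,0,-50,0],
    [0.5,10,0,-90,0],
    [0.5,10,0,-90,0],
    [0.5,10,0,-90,0]
  ]
}}

```text
time: 14.67
tool_pos: [0.62, 0.0209, 0.1245]
orientation: [[-0.993, 0.12, 0.006], [0.12, 0.993, -0.0], [-0.006, 0.001, -1.0]]
wrist_force: [-0.7, -0.2, -0.3]
gripper_width: 0.044
grasp_force: 0.0
```

```bash
python3 - <<'E'
from m import *
look('w7'); snap('side','s7')
a=cv2.imread('pics/s7.png')[100:290,200:440]; b=cv2.imread('pics/w7.png')
a=cv2.resize(a,None,fx=2,fy=2,interpolation=3); b=cv2.resize(b[:320],None,fx=.56,fy=.56)
o=np.zeros((a.shape[0],a.shape[1]+b.shape[1],3),np.uint8);o[:,:a.shape[1]]=a;o[:b.shape[0],a.shape[1]:]=b;cv2.imwrite('pics/c7.png',o)
E
```

```text
14.6667 [0.61997274 0.02093482 0.12446114] 0.04401688266910083
tab 599 ((0.6215186715126038, 0.022892195731401443), (0.009699559770524502, 0.03952624276280403), 82.96043395996094) 0.04556309137318276 tool mm [-1.3  2.1  0. ]
plate 378 ((0.6433865427970886, 0.018989570438861847), (0.060984693467617035, 0.004609308205544949), 82.83222198486328)
```

View pics/c7.png

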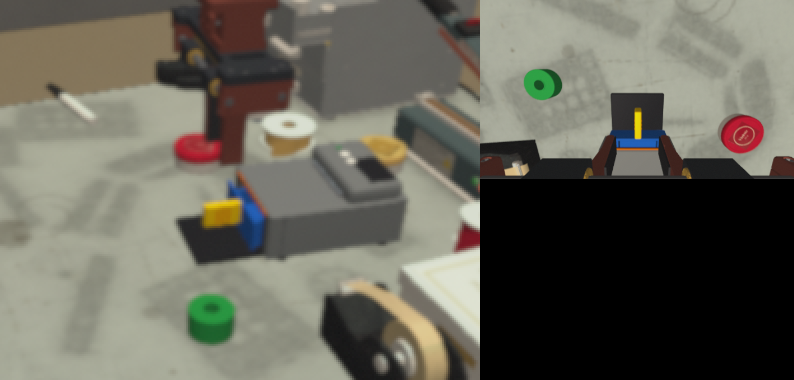

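The tab sits 31 mm before the mouth, so the tray origin is about 53 mm in, which is the latched position. A small gap shows behind the plate at (255,215), and the tin is untouched.

Call:
{"op": "step_arm", "data": {
  "moves": [
    [0.5,0,0,-30,0],
    [0.5,0,0,-50,0],
    [0.5,0,0,-50,0],
    [0.5,0,0,-50,0]
  ]
}}

```text
time: 15.1
tool_pos: [0.6183, 0.021, 0.1701]
orientation: [[-0.993, 0.12, -0.0], [0.12, 0.993, -0.0], [0.0, -0.0, -1.0]]
wrist_force: [-0.2, -0.2, 0.3]
gripper_width: 0.0437
grasp_force: 0.0
```

```bash
python3 -c "
from cell import r
print(r.hand_in())"
```

```text
the job is handed in; nothing more can be done
None
```

Handed in at about 15 s: the roll was put between the posts, the tray is latched in the printer (measured about 53 mm in, where latched is 52 mm), and the tin and tape dispenser were not touched.

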